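Snap a filter cartridge into its spring clips and slide it into the beam

TASK

Take the filter cartridge that has a round spigot at both ends and, with the carriage of the filter station still out at its loading end, lay the spigots in the spring clips and press it down until it snaps in; then stop pushing, so that the sprung bed beneath is never pressed down to its bottom. Then slide the carriage fully home so that the cartridge stands between the two light tubes, and let go; leave the blank, the bottle, the screwdriver and the post where they are.

Things in the scene. Friction and masses are not known exactly. Their poses are not given: they have to be found in the camera images.
- cartridge_center (a point): Centre of the loose filter cartridge (80 to 150 g): bare aluminium block 34 long (its x) x 30 wide (y) x 36 high (z), with a round spigot of 20 diameter, 22 long, on the middle of each end face (78 over all along x). It stands upright on its block, so this point is 18 above the bench, on the spigots' axis. Grip the block across its 30 mm width. Either end may go either way round.
- blank_center (a point): Centre of the blank, which is not wanted and must stay: a block of the same size with one spigot only. The cartridge and the blank may lie in each other's place.
- station: Filter station fixed to the bench, origin under its middle. Black base 240 (x) x 260 (y -140 to 120), 12 high. Two light tubes, 34 diameter, face each other along x at y = +35: axis 50 high, tops 67 high, with a gap from x = -52 to +52. A white lamp house 85 high stands behind the far tube (x 113 to 179).
- carriage (a joint): Travel in m of the grey carriage along the station's +y: 0 = out at the loading end (clips centred 35 on the -y side of the station's origin), 0.070 = fully home at its end stop, clips in line with the tubes. Starts between 0 and 0.012. Stays where it is left; takes about 3 N to slide.
- clip_seat (a point): Point on the carriage, 50 above the bench, where the cartridge's centre lies when snapped in, within 2 mm. Its x is the way the spigots must point, its y the sliding direction. At the block's sides (between the clip pillars at x 22 to 36 either side, y 19 to 30 either side, tops 64 above the bench) fingers have free room down to 23 above the bench.
- bed (a joint): Travel in m of the sprung rubber bed under the block: 0 = up, grows as it is pressed. The block meets it when the cartridge's centre is 2 above clip_seat; it pushes back with 2 N plus 1 N per mm. Bottom at 0.0105; over 0.009 counts as pressed to the bottom. Reads about 0.001 to 0.004 with the cartridge snapped in and released.
- handle (a point): Grip point on the carriage's upright black handle tab, 88 from clip_seat along -y, 12 below the tab's top. The tab is 40 (x) x 12 (y), from 23 to 64 above the bench.
- oil_bottle: Small closed amber bottle, 32 diameter, 65 high, origin under its centre. Leave alone.
- driver: Screwdriver with a black handle lying on the bench, 150 long. Leave alone.
- post_holder: Steel post with a wide foot, 32 diameter, 50 high, origin under its centre. Leave alone.
- clip_mouth (a point): Point on the carriage 16 above clip_seat: centre of a cartridge just laid on the clips. Each spigot rests on two sprung steel balls (10 diameter, 24 apart along y, centres 8 above clip_seat, 29 either side along x). Pushing down spreads them: the force rises to a peak of 8 to 14 N about 12 above clip_seat, then falls away to a few N by 6 above it: snapped.
Things that resemble listed ones, but are neither listed nor needed, are in the scene too. What is shaped like the part that bears cartridge_center but turquoise is not meant.

How it is judged:
By the outcome, as a careful person would: the job done as asked, in the order asked, and still so for the second after the job is handed in, with the robot touching nothing.
It also fails if it takes over 58 s, if anything falls off the work surface, if the arm or the gripper's body presses on something with over 40 N, if the wrist force passes 120 N, or if a joint passes its speed limit or range.

ROBOT

A 6-joint arm with a two-finger parallel gripper is mounted at the origin on the work surface. World frame = base frame: x ahead of the robot, y to its left, z up, the work surface at z = 0. Lengths are in mm, angles in rad, forces in N, time in s.
With the tool pointing down it reaches from about 350 to 875 mm from the base axis. Payload 4.2 kg.
Tool frame: the origin (TCP) lies at the very end of the fingers, on their centre line; the grasp point (between the pads) lies 19 mm behind it; z points along the fingers, y is the direction in which the jaws open and shut (so a half turn about z gives the same grasp; the last joint's range is limited). The gripper opens to 85 mm and grips with 20 to 120 N. Pads are 22 mm wide; open, the fingers measure 114 mm over their backs; the gripper's body (76 mm by 85 mm) begins 54 mm behind the grasp point. The pads swing forward as they close: fully open they stand 13 mm farther back than shut.
Start: joints at [-0.876, 0.385, 0.008, 0, -1.194, -0.259], TCP at [263.847, -566.555, 231.312] pointing down, gripper open.
Joint ranges: [-3.14, 3.14], [-1.21, 2.06], [-1.07, 1.41], [-3.16, 2.05], [-2.99, -0.16], [-3.1, 3.1]. Speed limits (rad/s): [2.79, 2.79, 3.14, 3.14, 3.14, 3.14].

INTERFACE

Orientations are given as a unit quaternion [x, y, z, w].
In Python, from bench import read_state, get_image, camera_params, job_done gives the robot as it stands.
- The arm moves only by the tool send_rows, never from a script. Its arguments are lists of equal length, an entry for each row: "translation": the shift along the tool's x, y, z in m, a list of three; "yaw": the turn about the tool's z in degrees; "fingers": the closure in counts, from 0 (fully open) to 255 (shut). A call has 1 to 12 rows; each row is the pose to reach, as a shift and turn from the pose measured when the call began, along the tool's axes at that moment; what a row does not reach only later rows make up. A row lasts 1/10 s, in which the tool goes at most 50 mm and 8.59 degrees, less where a joint would pass 70% of its speed; a pose out of reach is approached as far as the arm can. A call with a gripper value outside its range is refused whole. The fingers move at their own pace and stop on an object; the grip force is fixed at half the most. Time passes only in rows, so rows that repeat a pose let the fingers close. It gives the time, the measured TCP pose, the force and the opening at its end, in the units of the state.
- read_state(): the state, without advancing time (a new reading comes with each control period).
- get_image(name): name is "scene" or "top"; returns the picture (384x512x3 uint8, blue, green, red); there is no depth.
- camera_params(name): a dict with "mtx" (3x3 intrinsics, pixels), "rvec" (rotation vector, rad) and "tvec" (3), from world to camera coordinates, as OpenCV has them. Camera axes: x right, y down, z forward; pixel columns grow to the right and rows downward; lengths in mm; the calibration is good to about 2 mm. A picture is of the moment at which its call begins. camera_params takes no time and is no camera call.
- job_done(): hands the job in, once; it reports no verdict.
The state is a dict: "clock": time; "joints": joint angles; "joint_vel": joint speeds; "joint_efforts": joint torques, N m; "position": TCP position; "ee_rot": TCP orientation; "contact_force": force on the tool from outside, world axes, zero at the start; "wrist_torque": the same for the moment, N m; "gripper_width": finger opening in mm.
Only numpy, scipy, OpenCV 4.12 (cv2) and the standard library are available. Lean on these libraries where they do the work, as an engineer would, in place of code of your own. Each camera call takes 0.05 s, during which the arm holds its last target.

## Working session

There is one attempt and no reset: what is moved stays moved. The work goes in short steps, Python scripts to look and compute and a tool call to move; the robot and the scene stay as the last step left them, time stands still between calls to the robot, and variables do not carry over. Pictures are saved under pics/ and viewed, and the job is handed in when it is done.

Besides the shell and the picture viewer there is one more tool, called after ">>>" as a command line: name --pt "numbers of a row" for each row, then --argument value for the rest. send_rows: Moves the arm, as the interface text tells. Its arguments: {"type":"object","properties":{"translation":{"type":"array","items":{"type":"array","items":{"type":"number"}}},"yaw":{"type":"array","items":{"type":"number"}},"fingers":{"type":"array","items":{"type":"number"}}},"required":["translation","yaw","fingers"]}

```bash
mkdir -p pics; ls; python3 - <<'E'
from bench import *
import cv2
s=read_state(); print(s)
for n in("scene","top"):
    im=get_image(n); cv2.imwrite(f"pics/{n}0.png",im); 
    p=camera_params(n); print(n,p)
E
```

```text
pics
{'clock': 0.0, 'joints': array([-8.76405517e-01,  3.85574610e-01,  6.59405033e-03, -5.41391382e-04,
       -1.19399565e+00, -2.58577985e-01]), 'joint_vel': array([ 0.0008808 ,  0.00066143, -0.00115643,  0.00042847,  0.00155366,
        0.0013281 ]), 'joint_efforts': array([-3.68995006e-04, -3.92291343e+01,  1.88395143e+01,  4.18615177e+00,
       -4.74233064e-03, -1.62386158e-05]), 'position': array([ 263.59971776, -566.02872526,  230.19196507]), 'ee_rot': array([-2.16088369e-01,  9.76373169e-01,  1.08393457e-03, -2.76339144e-04]), 'contact_force': array([0.38915008, 0.38513245, 0.09216829]), 'wrist_torque': array([-0.02307898, -0.04663485,  0.05011388]), 'gripper_width': 85.55035088905746}
scene {'mtx': array([[399.49203665,   0.        , 253.85607262],
       [  0.        , 399.49203665, 188.47428421],
       [  0.        ,   0.        ,   1.        ]]), 'rvec': array([ 1.02490069,  2.29600997, -1.1694814 ]), 'tvec': array([ 374.82591091, -171.52977599, 1453.97775282])}
top {'mtx': array([[364.17498022,   0.        , 257.46054753],
       [  0.        , 364.17498022, 191.39085443],
       [  0.        ,   0.        ,   1.        ]]), 'rvec': array([ 2.20304953, -2.19621723,  0.01067349]), 'tvec': array([-5.68010910e-01,  5.54476440e+02,  1.01938028e+03])}
```

View pics/scene0.png

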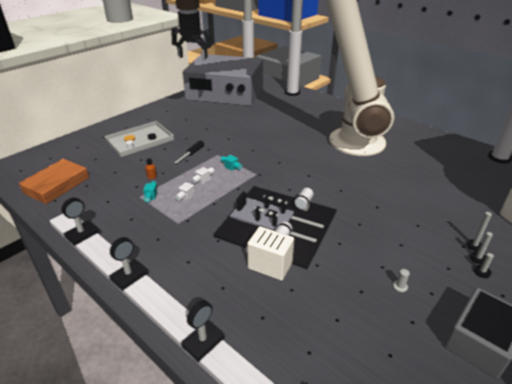

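View pics/top0.png

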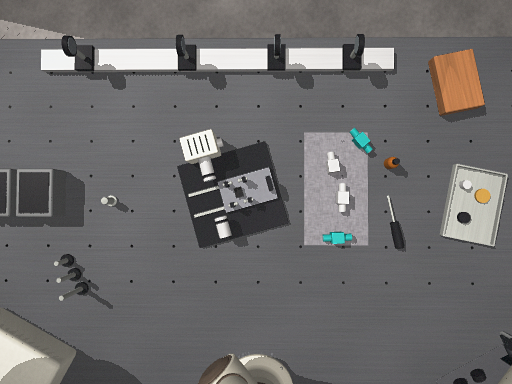

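The top view shows four cartridge-like parts. The candidates are bare metal at (334,163), bare metal at (343,197), turquoise at (361,140) and turquoise at (338,238). The station is around (235,193), with its handle at about (270,185). Next I crop closer.

```bash
python3 - <<'E'
import cv2,numpy as np
t=cv2.imread("pics/top0.png"); s=cv2.imread("pics/scene0.png")
a=cv2.resize(t[125:250,300:400],None,fx=4.5,fy=4.5,interpolation=cv2.INTER_CUBIC)
cv2.imwrite("pics/c1.png",a)
cv2.imwrite("pics/c2.png",cv2.resize(t[125:255,170:300],None,fx=4.6,fy=4.6,interpolation=cv2.INTER_CUBIC))
cv2.imwrite("pics/c3.png",cv2.resize(s[145:215,135:265],None,fx=6,fy=6,interpolation=cv2.INTER_CUBIC))
cv2.imwrite("pics/c4.png",cv2.resize(s[175:285,210:345],None,fx=5.4,fy=5.4,interpolation=cv2.INTER_CUBIC))
E
```

```text
(no output)
```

View pics/c1.png

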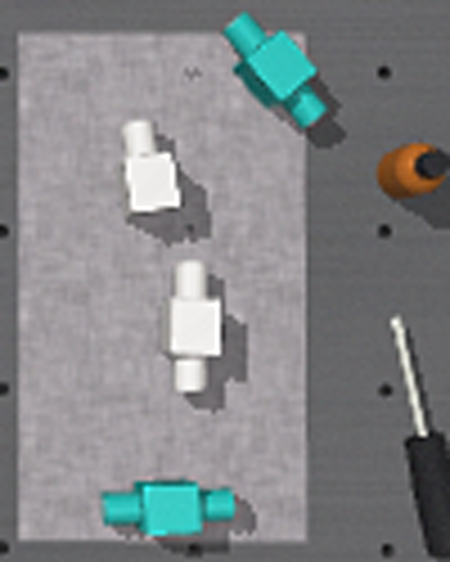

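View pics/c2.png

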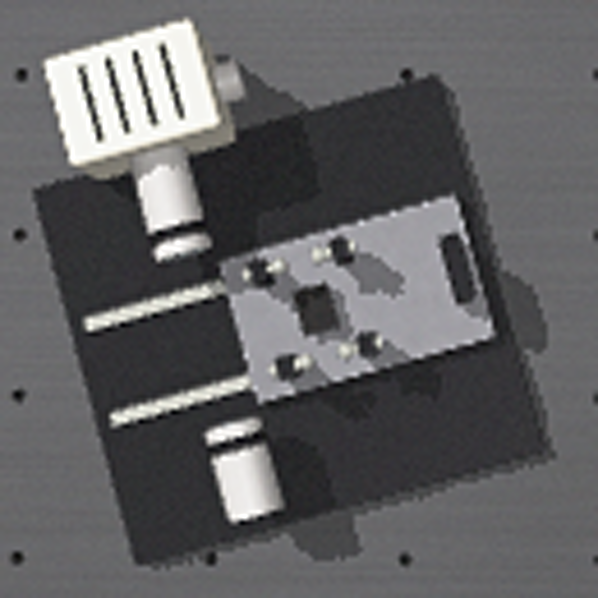

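View pics/c3.png

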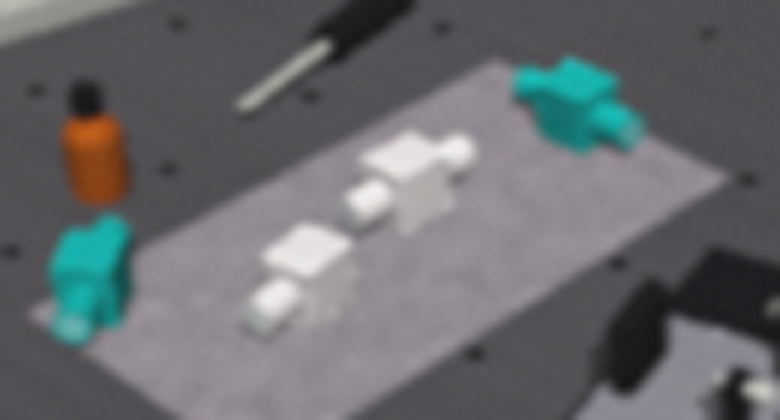

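View pics/c4.png

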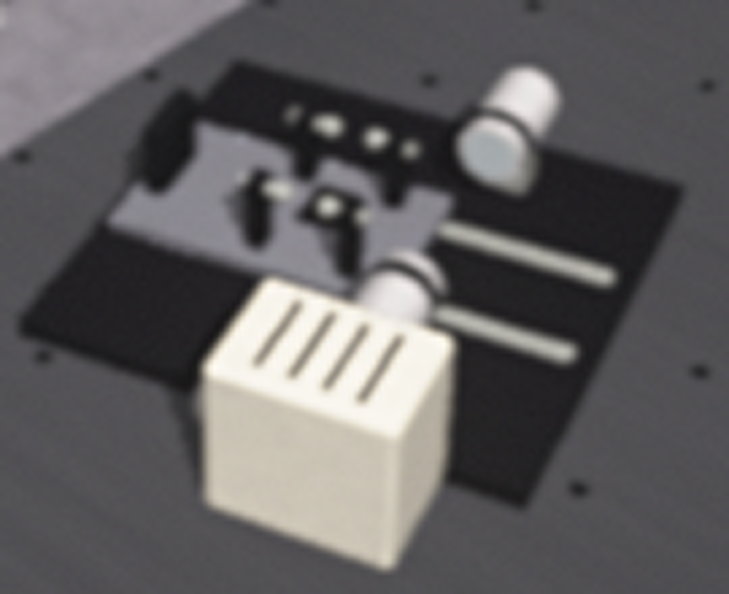

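The scene and top crops agree. The part at top (343,197) has a spigot at each end, so it is the cartridge. The part at (334,163) has one spigot, so it is the blank, and the turquoise ones are not meant. Now I measure.

```bash
cat > h.py <<'E'
import numpy as np,cv2
from bench import *
from scipy.optimize import least_squares,minimize
P={n:camera_params(n) for n in("top","scene")}
def proj(n,X):
    p=P[n]; return cv2.projectPoints(np.asarray(X,float).reshape(-1,1,3),p["rvec"],p["tvec"],p["mtx"],None)[0].reshape(-1,2)
def back(n,uv,z):
    p=P[n];R=cv2.Rodrigues(p["rvec"])[0];c=-R.T@p["tvec"].ravel()
    d=R.T@np.linalg.inv(p["mtx"])@np.array([uv[0],uv[1],1.]);return c+d*(z-c[2])/d[2]
def place(q,L):
    c,s=np.cos(q[2]),np.sin(q[2]);L=np.asarray(L,float)
    return np.c_[q[0]+c*L[:,0]-s*L[:,1],q[1]+s*L[:,0]+c*L[:,1],L[:,2]]
def cartparts(z0=18):
    B=[[sx*17,sy*15,z0+sz*18] for sx in(-1,1) for sy in(-1,1) for sz in(-1,1)]
    a=np.linspace(0,2*np.pi,24,endpoint=False);o=[B]
    for s in(-1,1): o.append([[s*x,10*np.cos(t),z0+10*np.sin(t)] for x in(17,39) for t in a])
    return o
def render(n,q,parts,shape,k=8,off=(0,0)):
    m=np.zeros((shape[0]*k,shape[1]*k),np.uint8)
    for p in parts:
        uv=(proj(n,place(q,p))-off+.5)*k
        cv2.fillConvexPoly(m,cv2.convexHull(np.round(uv).astype(np.int32)),255)
    return cv2.resize(m,(shape[1],shape[0]),interpolation=cv2.INTER_AREA)/255.
E
python3 - <<'E'
from h import *
im={n:cv2.imread(f"pics/{n}0.png").astype(float) for n in("top","scene")}
roi={"top":(325,175,40,45),"scene":(187,160,36,36)}  # x,y,w,h
tgt={}
for n,(x,y,w,h) in roi.items():
    g=im[n][y:y+h,x:x+w].mean(2); bg=np.median(g)
    hi=np.percentile(g,98 if n=="top" else 97); 
    print(n,bg,hi); tgt[n]=np.clip((g-bg-15)/(hi-bg-40 if n=="top" else 60),0,1)
parts=cartparts()
def cost(q,ns):
    return sum(((render(n,q,parts,tgt[n].shape,off=roi[n][:2])-tgt[n])**2).sum() for n in ns)
b=back("top",(342.7,197.5),25);print(b)
for ns in(["top"],["top","scene"],["scene"]):
    best=None
    for a0 in(-.1,.0,.1):
        r=minimize(cost,[b[0],b[1],a0],args=(ns,),method="Nelder-Mead",options=dict(initial_simplex=[[b[0],b[1],a0],[b[0]+6,b[1],a0],[b[0],b[1]+6,a0],[b[0],b[1],a0+.1]]))
        if best is None or r.fun<best.fun:best=r
    print(ns,best.x,best.fun)
# station
o=np.array([170,125]);o2=np.array([210,175])
mp=lambda p,f,o:(np.array(p)+.5)/f-.5+o
def base(q):return place(q,[[120,120,12],[120,-140,12],[-120,-140,12],[-120,120,12]])
def carr(q,c):
    L=[[29,24.5,64],[29,-24.5,64],[-29,24.5,64],[-29,-24.5,64],[29,12,58],[29,-12,58],[0,-88,64]]
    L=np.array(L,float);L[:,1]+=c-35;return place(q,L)
obT=[(35,188),(435,75),(552,458),(140,565)]
# which corner is which: +y station -> image left ; +x station up or down (lamp at +x?) 
pb=[back("top",mp(p,4.6,o),12)[:2] for p in obT];print(np.round(pb,1))
print([np.linalg.norm(pb[i]-pb[(i+1)%4]).round(1) for i in range(4)])
pc=[back("top",mp(p,4.6,o),64)[:2] for p in [(263,272),(342,248),(293,367),(370,343),(460,270)]];print(np.round(pc,1))
E
```

```text
top 160.66666666666666 242.0
scene 145.33333333333334 227.04999999999995
[ 537.82367594 -234.40174925   25.        ]
['top'] [ 5.39020383e+02 -2.33535320e+02 -8.92203470e-03] 55.3383558302838
['top', 'scene'] [ 5.38895879e+02 -2.34037618e+02  2.99892549e-03] 192.83820452371438
['scene'] [ 5.31790152e+02 -2.41612121e+02  1.35131958e-01] 113.00889914135591
[[626.9 227.8]
 [696.6 -17.4]
 [462.9 -89.1]
 [396.8 161.5]]
[np.float64(254.9), np.float64(244.5), np.float64(259.2), np.float64(239.5)]
[[573.2  82.2]
 [587.2  36.3]
 [518.1  64.4]
 [532.2  19.9]
 [574.6 -32.1]]
```

```bash
cat >> h.py <<'E'
def stpts(c):
    B=[[-120,120,12],[120,120,12],[120,-140,12],[-120,-140,12]]
    B=[[120,120,12],[120,-140,12],[-120,-140,12],[-120,120,12]]
    C=np.array([[29,24.5,64],[29,-24.5,64],[-29,24.5,64],[-29,-24.5,64],[29,12,58],[29,-12,58],[0,-88,64]],float)
    C[:,1]+=c-35
    return np.vstack([B,C])
E
python3 - <<'E'
from h import *
mp=lambda p,f,o:(np.array(p)+.5)/f-.5+np.array(o)
T=mp([(35,188),(435,75),(552,458),(140,565),(263,272),(342,248),(293,367),(370,343),(280,265),(320,252),(460,270)],4.6,(170,125))
S=mp([(683,188),(238,62),(22,325)],5.4,(210,175))
iS=[3,2,1]
def pos(x):return place(x[:3],stpts(x[3]))
# guard order
def res(x):
    X=pos(x);w=np.array([.4]*4+[1]*7)[:,None]
    return (w*(proj("top",X)-T)).ravel()
r=least_squares(res,[545,65,.285,5],loss="soft_l1");print(r.x);print(np.round(proj("top",pos(r.x))-T,1))
np.save("st.npy",r.x)
q=r.x
for n,(x0,y0,w,h,f) in {"top":(170,125,200,130,4),"scene":(135,145,210,140,3.8)}.items():
    im=cv2.imread(f"pics/{n}0.png")[y0:y0+h,x0:x0+w];im=cv2.resize(im,None,fx=f,fy=f,interpolation=cv2.INTER_CUBIC)
    def dr(X,col,closed=True):
        uv=np.round((proj(n,X)-(x0,y0)+.5)*f).astype(int)
        cv2.polylines(im,[uv],closed,col,1)
    dr(place(q,stpts(q[3])[:4]),(0,255,255))
    for s in(-1,1):
        for t in(-1,1):
            dr(place(q,[[s*22,t*19+q[3]-35,64],[s*36,t*19+q[3]-35,64],[s*36,t*30+q[3]-35,64],[s*22,t*30+q[3]-35,64]]),(0,0,255))
            dr(place(q,[[s*29+d,12*t+q[3]-35+e,58] for d,e in((-1,-1),(1,-1),(1,1),(-1,1))]),(255,0,0))
    for z in(64,23):dr(place(q,[[a,b+q[3]-123,z] for a,b in((-20,-6),(20,-6),(20,6),(-20,6))]),(0,255,0))
    for s in(-1,1):dr(place(q,[[s*52,35+17*np.cos(t),50+17*np.sin(t)] for t in np.linspace(0,6.28,20)]),(255,0,255))
    dr(place(q,[[113,35,85],[179,35,85]]),(255,0,255))
    c=[539,-233.5,-.009]
    for z in(36,0):dr(place(c,[[-17,-15,z],[17,-15,z],[17,15,z],[-17,15,z]]),(0,0,255))
    for s in(-1,1):dr(place(c,[[s*39,10*np.cos(t),18+10*np.sin(t)] for t in np.linspace(0,6.28,20)]),(0,0,255))
    cv2.imwrite(f"pics/ov_{n}.png",im)
E
```

```text
[5.44228383e+02 8.05447696e+01 2.80316664e-01 4.99371750e+00]
[[-0.4  0.2]
 [ 1.2 -0.6]
 [-0.7 -1.7]
 [-0.4  0.4]
 [-0.4 -0.2]
 [ 0.1  0. ]
 [-1.   0.1]
 [-0.1  0.3]
 [ 0.6  0.2]
 [ 0.5  0.6]
 [ 0.3 -0.8]]
```

View pics/ov_top.png

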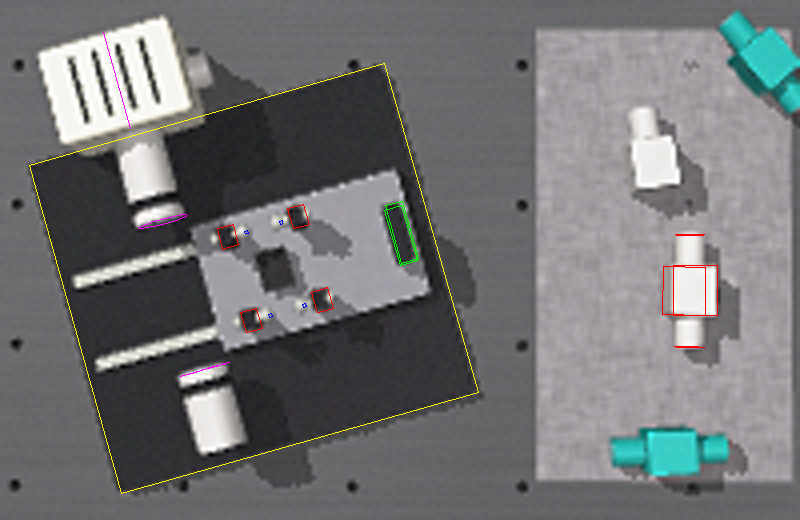

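View pics/ov_scene.png

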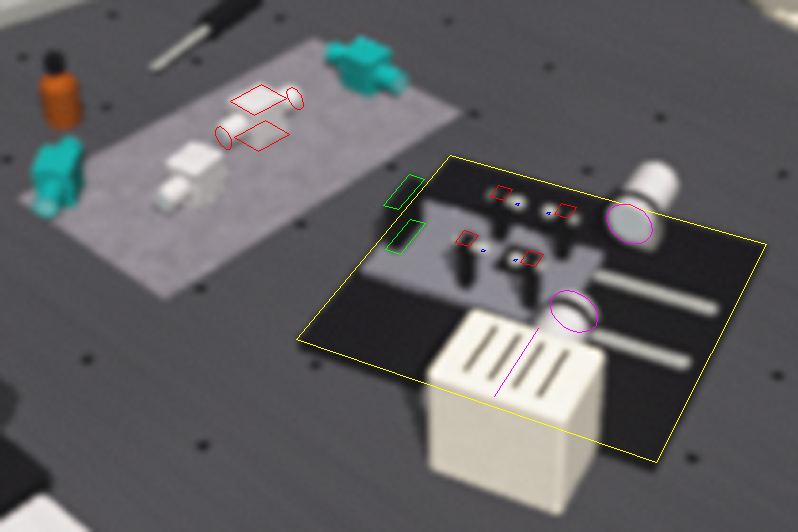

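```bash
cat >> h.py <<'E'
from scipy.spatial.transform import Rotation as Ro
def go(xyz,jaw):
    """shift in tool axes (mm) & yaw deg to get TCP to xyz with jaw (tool y) along world angle jaw deg (mod 180)"""
    s=read_state();R=Ro.from_quat(s["ee_rot"]).as_matrix()
    d=R.T@(np.array(xyz,float)-s["position"])
    a=np.degrees(np.arctan2(R[1,1],R[0,1]));dy=(a-jaw+90)%180-90
    print("t",s["clock"],"pos",s["position"].round(1),"jaw",round(a,2),"tilt",R[:,2].round(4),"F",s["contact_force"].round(2),"w",round(s["gripper_width"],1),"j",s["joints"].round(2))
    print("shift mm",d.round(2),"yaw",round(dy,2))
def seat(c=None):
    q=np.load("st.npy");c=q[3] if c is None else c
    return place(q,[[0,c-35,50],[0,c-123,52]]),np.degrees(q[2])
E
python3 - <<'E'
from h import *
go((539,-233.5,90),89.5)
print(seat())
E
```

```text
t 0.1 pos [ 263.6 -566.1  230.3] jaw 114.96 tilt [-0.001   0.0017 -1.    ] F [ 1.08 -0.37 -0.39] w 85.6 j [-0.88  0.39  0.01 -0.   -1.19 -0.26]
shift mm [-390.04  185.07  140.64] yaw 25.46
(array([[552.52991978,  51.70969595,  50.        ],
       [576.87599684, -32.85547732,  52.        ]]), np.float64(16.060961791567404))
```

>>> send_rows --pt "-0.02 0.01 0.007" --pt "-0.055 0.026 0.02" --pt "-0.095 0.045 0.034" --pt "-0.135 0.064 0.049" --pt "-0.175 0.083 0.063" --pt "-0.215 0.102 0.078" --pt "-0.255 0.121 0.092" --pt "-0.295 0.14 0.106" --pt "-0.335 0.159 0.12" --pt "-0.368 0.175 0.132" --pt "-0.385 0.183 0.139" --pt "-0.39 0.185 0.1406" --yaw '[1, 3, 6, 9, 12, 15, 18, 20, 22, 24, 25, 25.5]' --fingers '[0, 0, 0, 0, 0, 0, 0, 0, 0, 0, 0, 0]'

```text
clock: 1.3
position: [539.5, -231.6, 88.5]
ee_rot: [0.004, 1.0, 0.001, -0.002]
contact_force: [-1.4, -0.2, -0.5]
gripper_width: 85.8
```

```bash
python3 - <<'E'
from h import *
im=get_image("top");sc=get_image("scene")
cv2.imwrite("pics/a1.png",cv2.resize(im[120:260,260:420],None,fx=4.5,fy=4.5,interpolation=cv2.INTER_CUBIC))
cv2.imwrite("pics/a2.png",cv2.resize(sc[80:230,120:280],None,fx=3.7,fy=3.7,interpolation=cv2.INTER_CUBIC))
go((539,-233.5,7),89.5)
E
```

```text
t 1.4 pos [ 538.9 -233.1   89.5] jaw 89.53 tilt [-0.0023  0.0019 -1.    ] F [ 0.25  1.05 -0.43] w 85.3 j [-0.13  0.46 -0.27 -0.   -0.85 -1.44]
shift mm [-0.26 -0.54 82.48] yaw 0.03
```

View pics/a1.png

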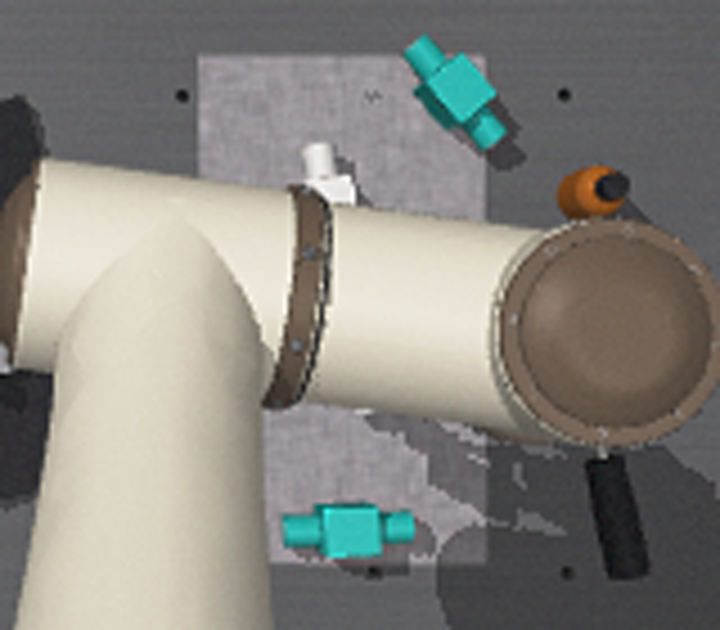

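View pics/a2.png

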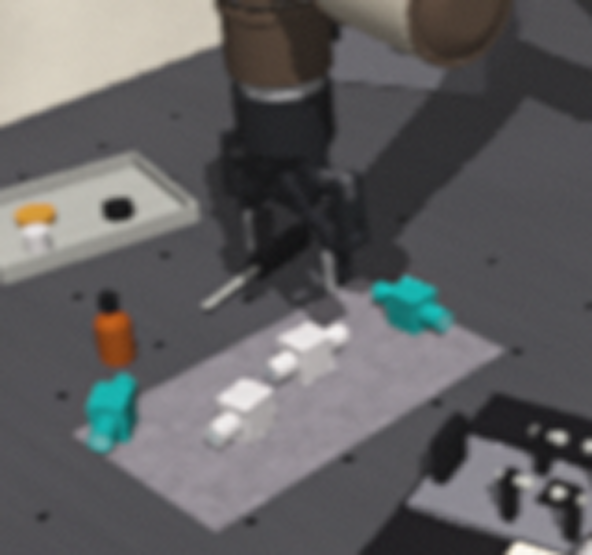

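```bash
python3 - <<'E'
from h import *
s=read_state();p=s["position"]
X=[p,p+[0,42,10],p+[0,-42,10],[539,-233.5,36]]
print((proj("scene",X)-(120,80)+.5)*3.7)
E
```

```text
[[301.74332864 282.47656151]
 [336.1978672  290.08476174]
 [266.61567859 254.42732598]
 [306.55146172 337.0978138 ]]
```

>>> send_rows --pt "0 0 0.008" --pt "0 -0.0005 0.025" --pt "0 -0.0005 0.042" --pt "0 -0.0005 0.058" --pt "0 -0.0005 0.07" --pt "0 -0.0005 0.078" --pt "0 -0.0005 0.082" --pt "0 -0.0005 0.082" --yaw '[0, 0, 0, 0, 0, 0, 0, 0]' --fingers '[0, 0, 0, 0, 0, 0, 0, 0]'

```text
clock: 2.2
position: [538.6, -233.7, 7.2]
ee_rot: [0.004, 1.0, 0.001, -0.001]
contact_force: [0.5, -0.8, 0.4]
gripper_width: 85.3
```

```bash
python3 - <<'E'
from h import *
im=get_image("scene")
cv2.imwrite("pics/b2.png",cv2.resize(im[110:220,130:270],None,fx=5.4,fy=5.4,interpolation=cv2.INTER_CUBIC))
go((539,-233.5,7),89.5)
s=read_state();p=s["position"]
print((proj("scene",[p+[11,42,0],p+[-11,42,0],p+[-11,-42,0],p+[11,-42,0]])-(130,110)+.5)*5.4)
E
```

```text
t 2.25 pos [ 539.  -233.7    7.7] jaw 89.53 tilt [-0.0018  0.0017 -1.    ] F [-0.1  -0.66 -0.05] w 85.1 j [-0.13  0.57 -0.33 -0.   -0.67 -1.44]
shift mm [-0.02  0.15  0.71] yaw 0.03
[[432.59526997 406.74479519]
 [460.81003266 390.08726266]
 [363.22607347 335.95088521]
 [335.00882676 351.44837283]]
```

View pics/b2.png

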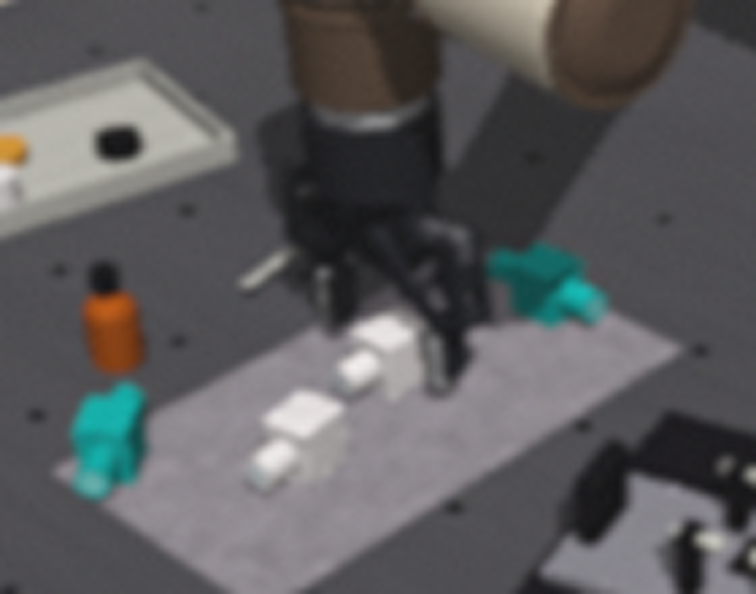

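The fingers straddle the block, with the tips near crop (335,320) and (440,385) and the cartridge top at (385,335). Closing now.

>>> send_rows --pt "0 0 0" --pt "0 0 0" --pt "0 0 0" --pt "0 0 0" --pt "0 0 0" --pt "0 0 0" --pt "0 0 0" --pt "0 0 0" --pt "0 0 0" --pt "0 0 0" --pt "0 0 0" --pt "0 0 0" --yaw '[0, 0, 0, 0, 0, 0, 0, 0, 0, 0, 0, 0]' --fingers '[60, 120, 180, 255, 255, 255, 255, 255, 255, 255, 255, 255]'

```text
clock: 3.45
position: [539.5, -233.7, 8.2]
ee_rot: [0.004, 1.0, 0.001, -0.0]
contact_force: [-1.1, 0.9, 5.5]
gripper_width: 29.1
```

```bash
python3 - <<'E'
from h import *
im=get_image("scene")
cv2.imwrite("pics/b3.png",cv2.resize(im[110:220,130:270],None,fx=5.4,fy=5.4,interpolation=cv2.INTER_CUBIC))
go((539,-233.5,120),89.5)
E
```

```text
t 3.5 pos [ 539.5 -233.7    8.3] jaw 89.55 tilt [-7.0e-04  1.4e-03 -1.0e+00] F [-0.85  0.85  3.89] w 29.0 j [-0.13  0.57 -0.33 -0.   -0.67 -1.44]
shift mm [   0.55    0.36 -111.75] yaw 0.05
```

View pics/b3.png

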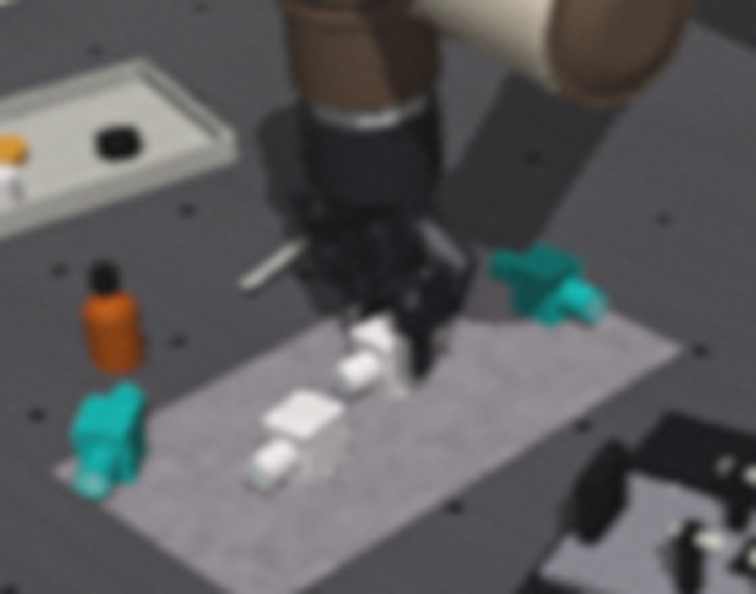

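>>> send_rows --pt "0 0 -0.005" --pt "0 0 -0.02" --pt "0 0 -0.045" --pt "0 0 -0.07" --pt "0 0 -0.09" --pt "0 0 -0.105" --pt "0 0 -0.112" --pt "0 0 -0.112" --yaw '[0, 0, 0, 0, 0, 0, 0, 0]' --fingers '[255, 255, 255, 255, 255, 255, 255, 255]'

```text
clock: 4.3
position: [539.5, -233.8, 120.5]
ee_rot: [0.004, 1.0, 0.001, 0.0]
contact_force: [-0.8, -0.2, -2.6]
gripper_width: 29.2
```

```bash
python3 - <<'E'
from h import *
im=get_image("scene");get_image
cv2.imwrite("pics/b4.png",cv2.resize(im[60:220,130:290],None,fx=3.7,fy=3.7,interpolation=cv2.INTER_CUBIC))
go((552.5,51.7,120),106.06)
E
```

```text
t 4.35 pos [ 539.  -233.7  119.7] jaw 89.52 tilt [-0.0016  0.002  -1.    ] F [-0.99 -0.19 -1.  ] w 29.1 j [-0.13  0.42 -0.23 -0.   -0.92 -1.44]
shift mm [-1.1110e+01  2.8553e+02  2.1000e-01] yaw -16.54
```

View pics/b4.png

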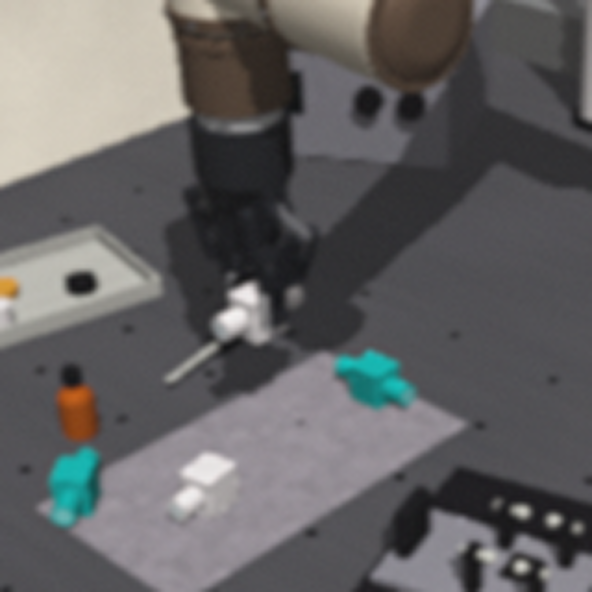

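>>> send_rows --pt "0 0.008 0" --pt "-0.001 0.03 0" --pt "-0.002 0.062 0" --pt "-0.003 0.096 0" --pt "-0.005 0.13 0" --pt "-0.006 0.164 0" --pt "-0.007 0.198 0" --pt "-0.009 0.232 0" --pt "-0.01 0.26 0" --pt "-0.011 0.278 0" --pt "-0.011 0.2855 0" --pt "-0.011 0.2855 0" --yaw '[0, -1.5, -3, -5, -7, -9, -11, -13, -15, -16, -16.5, -16.5]' --fingers '[255, 255, 255, 255, 255, 255, 255, 255, 255, 255, 255, 255]'

```text
clock: 5.55
position: [551.8, 52.4, 119.3]
ee_rot: [-0.14, 0.99, 0.001, -0.002]
contact_force: [-0.1, -0.2, -0.9]
gripper_width: 29.4
```

```bash
cat > look.py <<'E'
from h import *
import sys
k=sys.argv[1]; zc=float(sys.argv[2]) if len(sys.argv)>2 else None
im=get_image("scene");tp=get_image("top")
cv2.imwrite(f"pics/{k}s.png",cv2.resize(im[130:290,200:350],None,fx=3.7,fy=3.7,interpolation=cv2.INTER_CUBIC))
cv2.imwrite(f"pics/{k}t.png",cv2.resize(tp[120:260,160:310],None,fx=4,fy=4,interpolation=cv2.INTER_CUBIC))
E
python3 look.py d1; python3 - <<'E'
from h import *
go((552.5,51.7,60),106.06)
E
```

```text
t 5.65 pos [551.8  51.2 119.6] jaw 105.98 tilt [-0.0031  0.0016 -1.    ] F [ 0.14  0.9  -1.55] w 29.1 j [ 0.38  0.37 -0.32 -0.   -0.88 -1.67]
shift mm [-0.95  0.18 59.64] yaw -0.08
```

View pics/d1s.png

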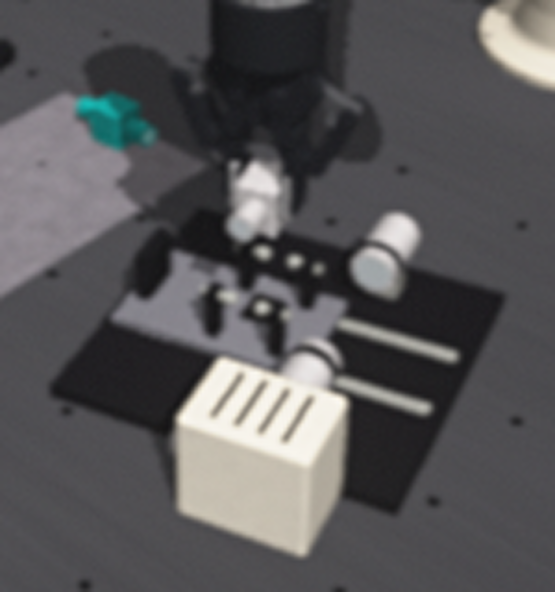

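View pics/d1t.png

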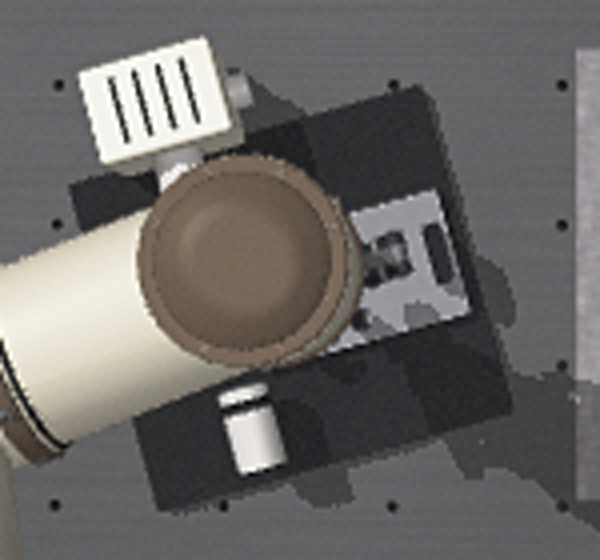

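```bash
cat > ov.py <<'E'
from h import *
import sys
k=sys.argv[1];zo=9.7
q=np.load("st.npy");c=float(sys.argv[2]) if len(sys.argv)>2 else q[3]
s=read_state();im=get_image("scene")
x0,y0,w,h,f=230,150,90,80,8
im=cv2.resize(im[y0:y0+h,x0:x0+w],None,fx=f,fy=f,interpolation=cv2.INTER_CUBIC)
def dr(X,col):
    cv2.polylines(im,[np.round((proj("scene",X)-(x0,y0)+.5)*f).astype(int)],True,col,1)
t=np.linspace(0,6.28,24)
for a in(-1,1):
    dr(place(q,[[a*52,35+17*np.cos(u),50+17*np.sin(u)] for u in t]),(255,0,255))
    for b in(-1,1): dr(place(q,[[a*29+5*np.cos(u),12*b+c-35+5*np.sin(u),58] for u in t]),(0,255,0))
dr(place(q,[[a,b+c-123,64] for a,b in((-20,-6),(20,-6),(20,6),(-20,6))]),(0,255,0))
if len(sys.argv)<4:
    R=Ro.from_quat(s["ee_rot"]).as_matrix();p=s["position"];r=[p[0],p[1],np.arctan2(-R[1,0],-R[0,0])]
    z=p[2]+zo
    dr(place(r,[[39,10*np.cos(u),z+10*np.sin(u)] for u in t]),(0,0,255))
    dr(place(r,[[17,15,z+18],[17,-15,z+18],[17,-15,z-18],[17,15,z-18]]),(0,0,255))
cv2.imwrite(f"pics/{k}.png",im)
E
python3 ov.py e1
```

```text
(no output)
```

View pics/e1.png

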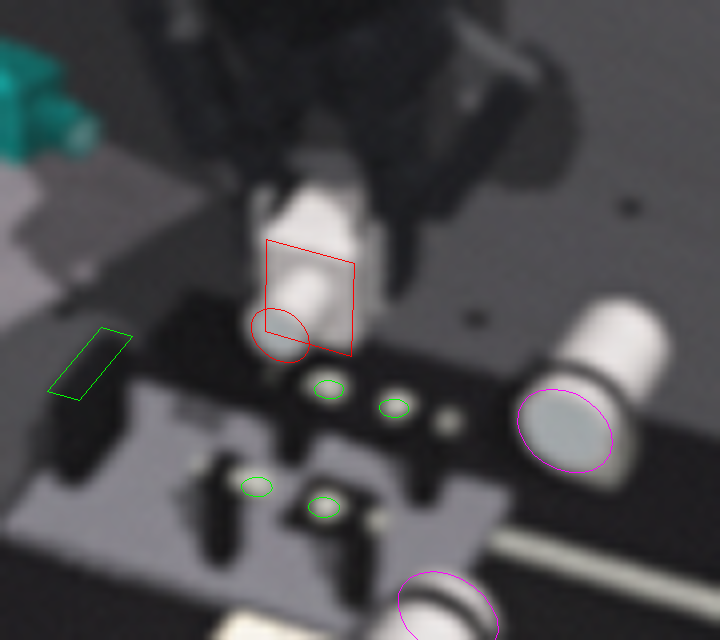

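Overlay matches: the predicted spigot, ball and tube outlines lie on the picture within about 1 px. Lowering to just above the clips.

>>> send_rows --pt "-0.0005 0 0.005" --pt "-0.0005 0 0.015" --pt "-0.0005 0 0.028" --pt "-0.0005 0 0.04" --pt "-0.0005 0 0.049" --pt "-0.0005 0 0.055" --pt "-0.0005 0 0.058" --pt "-0.0005 0 0.058" --yaw '[0, 0, 0, 0, 0, 0, 0, 0]' --fingers '[255, 255, 255, 255, 255, 255, 255, 255]'

```text
clock: 6.5
position: [552.2, 51.1, 61.4]
ee_rot: [-0.139, 0.99, 0.001, -0.002]
contact_force: [0.3, 0.0, -1.3]
gripper_width: 29.0
```

```bash
python3 ov.py e2; python3 - <<'E'
from h import *
go((552.5,51.7,40.3),106.06)
E
```

```text
t 6.55 pos [552.5  51.2  61.9] jaw 105.96 tilt [-0.0025  0.0016 -1.    ] F [-0.23 -0.29 -0.7 ] w 29.0 j [ 0.38  0.45 -0.37 -0.   -0.75 -1.67]
shift mm [-0.22  0.44 21.55] yaw -0.1
```

View pics/e2.png

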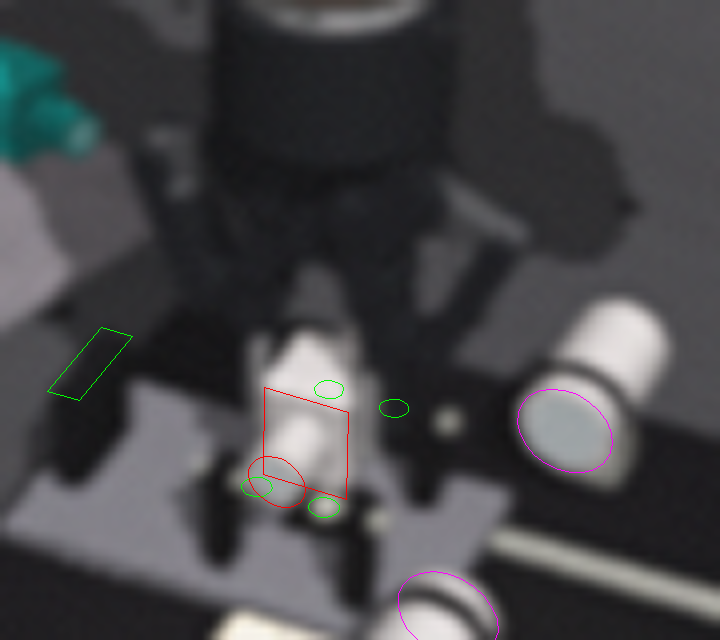

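>>> send_rows --pt "0 0 0.002" --pt "0 0 0.004" --pt "0 0 0.006" --pt "0 0 0.0075" --pt "0 0 0.009" --pt "0 0 0.0105" --pt "0 0 0.0105" --yaw '[0, 0, 0, 0, 0, 0, 0]' --fingers '[255, 255, 255, 255, 255, 255, 255]'

```text
clock: 7.25
position: [554.5, 52.2, 54.0]
ee_rot: [-0.14, 0.99, 0.001, 0.002]
contact_force: [-1.7, 1.1, 8.6]
gripper_width: 29.1
```

```bash
python3 ov.py e3; python3 - <<'E'
from h import *
go((552.5,51.7,40.3),106.06)
E
```

```text
t 7.3 pos [554.5  52.2  54. ] jaw 106.05 tilt [ 0.0029  0.0031 -1.    ] F [-2.04  1.03  8.65] w 29.2 j [ 0.38  0.46 -0.38 -0.   -0.73 -1.67]
shift mm [ 2.1   0.09 13.66] yaw -0.01
```

View pics/e3.png

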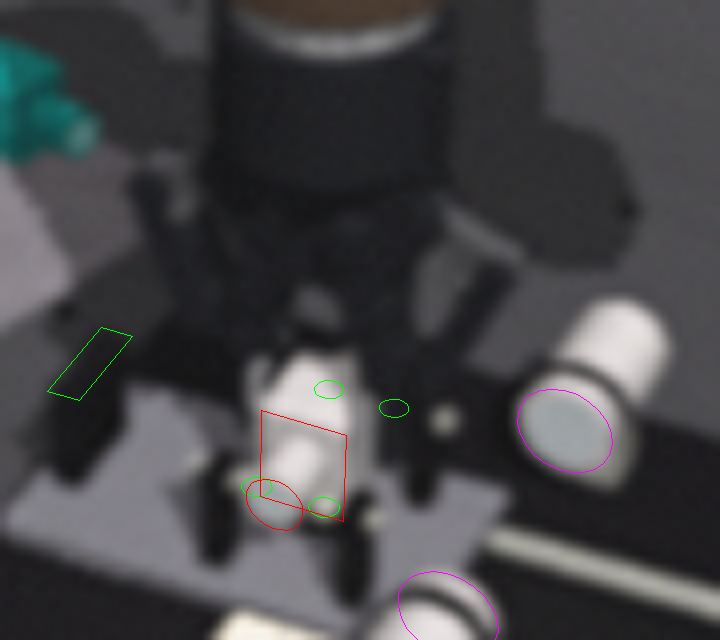

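>>> send_rows --pt "0.001 0 0.003" --pt "0.001 0 0.004" --pt "0.001 0 0.005" --pt "0.001 0 0.006" --pt "0.001 0 0.006" --yaw '[0, 0, 0, 0, 0]' --fingers '[255, 255, 255, 255, 255]'

```text
clock: 7.8
position: [555.5, 52.6, 50.6]
ee_rot: [-0.14, 0.99, 0.001, 0.004]
contact_force: [-1.6, 0.8, 8.8]
gripper_width: 29.0
```

>>> send_rows --pt "0.002 0 0.003" --pt "0.002 0 0.004" --pt "0.002 0 0.005" --pt "0.002 0 0.006" --pt "0.002 0 0.006" --yaw '[0, 0, 0, 0, 0]' --fingers '[255, 255, 255, 255, 255]'

```text
clock: 8.3
position: [555.9, 52.9, 46.7]
ee_rot: [-0.141, 0.99, 0.002, 0.007]
contact_force: [0.3, 1.4, 4.3]
gripper_width: 29.3
```

```bash
python3 ov.py e4; python3 - <<'E'
from h import *
go((552.5,51.7,40.3),106.06)
E
```

```text
t 8.35 pos [555.9  52.9  46.6] jaw 106.19 tilt [ 0.0137  0.0056 -0.9999] F [0.92 0.94 5.46] w 28.9 j [ 0.39  0.47 -0.39 -0.   -0.69 -1.67]
shift mm [ 3.68 -0.24  6.23] yaw 0.13
```

View pics/e4.png

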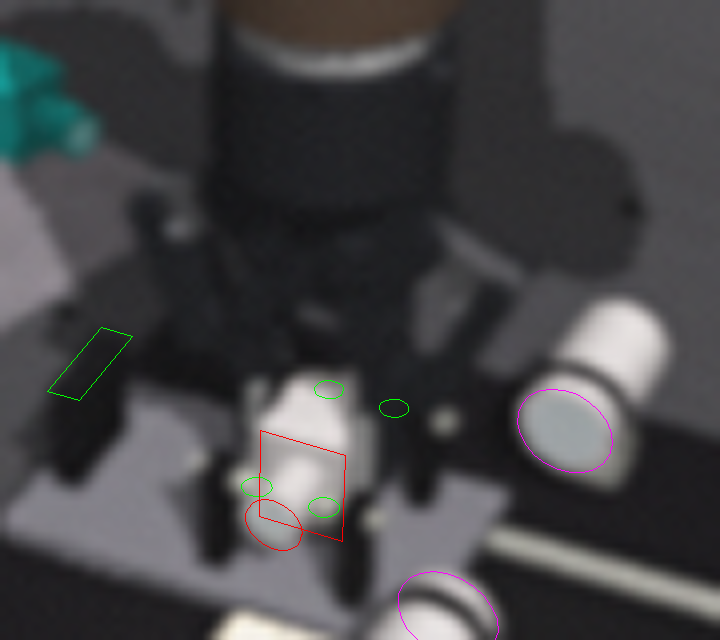

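>>> send_rows --pt "0.001 0 0.002" --pt "0.0015 0 0.003" --pt "0.002 0 0.004" --pt "0.002 0 0.005" --pt "0.002 0 0.006" --pt "0.002 0 0.007" --pt "0.002 0 0.0075" --pt "0.002 0 0.0075" --yaw '[0, 0, 0, 0, 0, 0, 0, 0]' --fingers '[255, 255, 255, 255, 255, 255, 255, 255]'

```text
clock: 9.15
position: [554.7, 52.6, 39.2]
ee_rot: [-0.141, 0.99, 0.002, 0.008]
contact_force: [3.9, 2.1, 2.3]
gripper_width: 29.2
```

```bash
python3 ov.py e5; python3 - <<'E'
from h import *
go((552.5,51.7,40.3),106.06)
E
```

```text
t 9.2 pos [554.6  52.6  39.2] jaw 106.21 tilt [ 0.0149  0.006  -0.9999] F [3.68 1.43 2.5 ] w 28.8 j [ 0.39  0.48 -0.4   0.   -0.67 -1.67]
shift mm [ 2.29 -0.3  -1.15] yaw 0.15
```

View pics/e5.png

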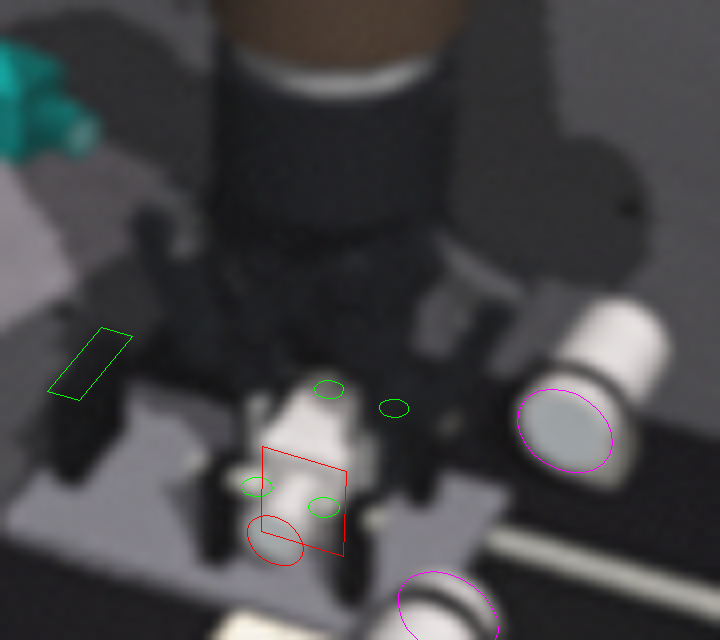

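>>> send_rows --pt "0 0 0" --pt "0 0 0" --pt "0 0 0" --pt "0 0 0" --pt "0 0 0" --pt "0 0 0" --pt "0 0 0" --yaw '[0, 0, 0, 0, 0, 0, 0]' --fingers '[255, 200, 120, 80, 80, 80, 80]'

```text
clock: 9.9
position: [554.2, 52.4, 39.0]
ee_rot: [-0.141, 0.99, 0.002, 0.007]
contact_force: [-0.0, 0.1, 0.6]
gripper_width: 59.0
```

```bash
python3 - <<'E'
from h import *
go((552.5,51.7,120),106.06)
E
```

```text
t 9.9 pos [554.2  52.4  39. ] jaw 106.2 tilt [ 0.0138  0.0056 -0.9999] F [-0.03  0.14  0.6 ] w 59.0 j [ 0.39  0.48 -0.4  -0.   -0.67 -1.67]
shift mm [  0.61  -0.09 -81.07] yaw 0.14
```

>>> send_rows --pt "0 0 -0.005" --pt "0 0 -0.02" --pt "0 0 -0.045" --pt "0 0 -0.07" --pt "0 0 -0.085" --pt "0 -0.01 -0.09" --pt "0 -0.04 -0.09" --pt "0 -0.075 -0.09" --pt "0 -0.11 -0.09" --pt "0 -0.13 -0.09" --pt "0 -0.14 -0.09" --pt "0 -0.14 -0.09" --yaw '[0, 0, 0, 0, 0, 0, 0, 0, 0, 0, 0, 0]' --fingers '[80, 80, 80, 80, 80, 80, 80, 150, 255, 255, 255, 255]'

```text
clock: 11.1
position: [591.7, -83.9, 127.9]
ee_rot: [-0.14, 0.99, 0.002, 0.007]
contact_force: [-0.7, 1.2, 0.0]
gripper_width: -0.4
```

```bash
python3 look.py f1; python3 ov.py f1o 5 x; python3 - <<'E'
from h import *
go((588.5,-73.2,42),106.06)
E
```

```text
t 11.25 pos [591.6 -81.9 128.5] jaw 106.24 tilt [ 0.0132  0.0058 -0.9999] F [-0.05 -0.08  0.35] w -0.2 j [ 0.13  0.42 -0.21 -0.   -0.93 -1.42]
shift mm [ 1.79  9.06 86.49] yaw 0.18
```

View pics/f1t.png

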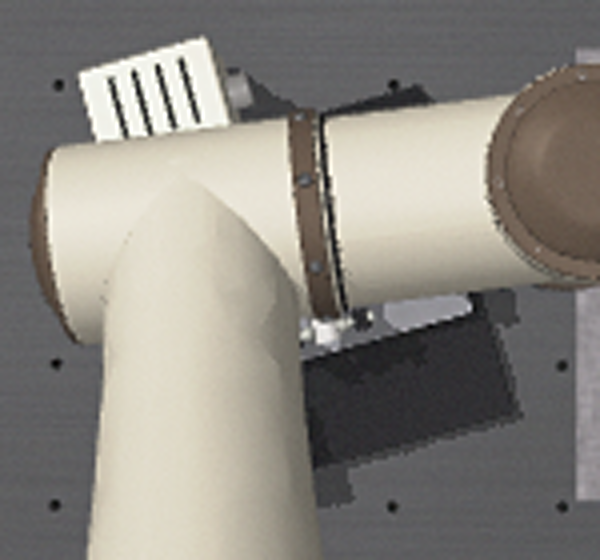

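View pics/f1o.png

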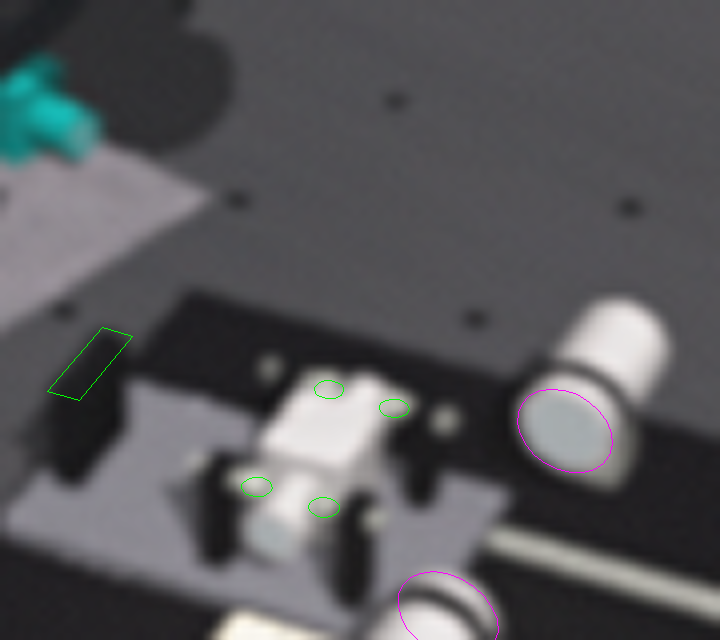

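View pics/f1s.png

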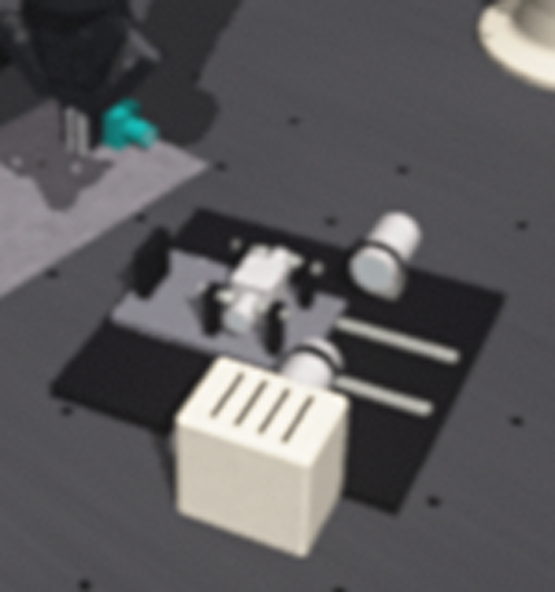

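```bash
cat > cf.py <<'E'
from h import *
import sys
k=sys.argv[1];q=np.load("st.npy");c=float(sys.argv[2])
im=get_image("scene");x0,y0,w,h,f=int(sys.argv[3]),int(sys.argv[4]),60,50,12
im=cv2.resize(im[y0:y0+h,x0:x0+w],None,fx=f,fy=f,interpolation=cv2.INTER_CUBIC)
t=np.linspace(0,6.28,24)
def dr(X,col): cv2.polylines(im,[np.round((proj("scene",X)-(x0,y0)+.5)*f).astype(int)],True,col,1)
for z,col in((50,(0,0,255)),(60,(255,0,0))):
    y=c-35
    dr(place(q,[[39,y+10*np.cos(u),z+10*np.sin(u)] for u in t]),col)
    dr(place(q,[[a,y+b,z+18] for a,b in((17,15),(17,-15),(-17,-15),(-17,15))]),col)
dr(place(q,[[a,b+c-123,64] for a,b in((-20,-6),(20,-6),(20,6),(-20,6))]),(0,255,0))
for s in(-1,1):
    dr(place(q,[[s*52,35+17*np.cos(u),50+17*np.sin(u)] for u in t]),(255,0,255))
    for b in (-1,1):dr(place(q,[[s*22,b*19+y,64],[s*36,b*19+y,64],[s*36,b*30+y,64],[s*22,b*30+y,64]]),(0,255,255))
cv2.imwrite(f"pics/{k}.png",im)
E
python3 cf.py g1 5 240 185
```

```text
(no output)
```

View pics/g1.png

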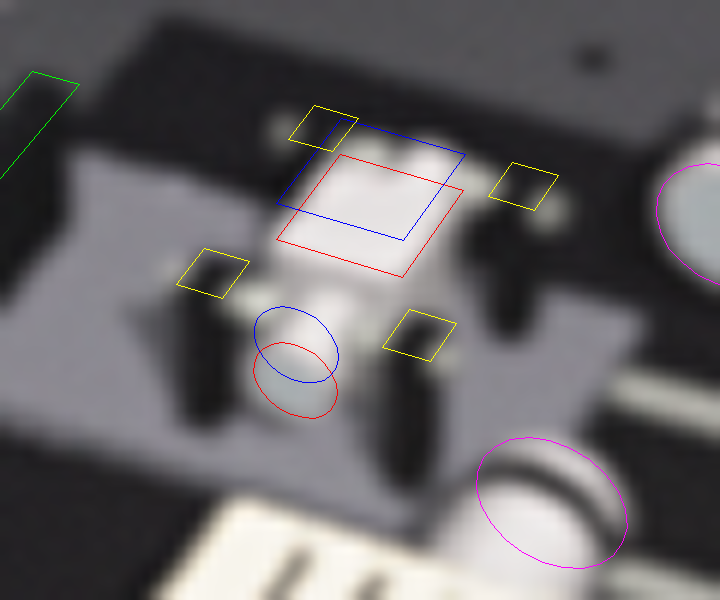

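The red outline (cartridge centre at 50 high) lies on the block and spigot, so it is snapped in, level and centred. Next I go down behind the handle with the fingers closed.

>>> send_rows --pt "0.002 0 0.006" --pt "0.002 0 0.02" --pt "0.002 0 0.04" --pt "0.002 0 0.06" --pt "0.002 0 0.076" --pt "0.002 0 0.085" --pt "0.002 0 0.088" --pt "0.002 0 0.088" --yaw '[0, 0, 0, 0, 0, 0, 0, 0]' --fingers '[255, 255, 255, 255, 255, 255, 255, 255]'

```text
clock: 12.1
position: [591.0, -81.4, 40.5]
ee_rot: [-0.142, 0.99, 0.002, 0.007]
contact_force: [-0.1, 0.8, 0.5]
gripper_width: -0.2
```

```bash
python3 look.py h1; python3 - <<'E'
from h import *
s,_=seat();u=np.array([-np.sin(.2803),np.cos(.2803)])
p=s[0][:2]-u*112
go((p[0],p[1],40),106.06)
E
```

```text
t 12.2 pos [591.6 -81.5  41.4] jaw 106.29 tilt [ 0.015   0.0058 -0.9999] F [ 0.15 -0.29  0.2 ] w 0.1 j [ 0.13  0.53 -0.29 -0.01 -0.73 -1.41]
shift mm [ 0.56 26.85  1.44] yaw 0.23
```

View pics/h1s.png

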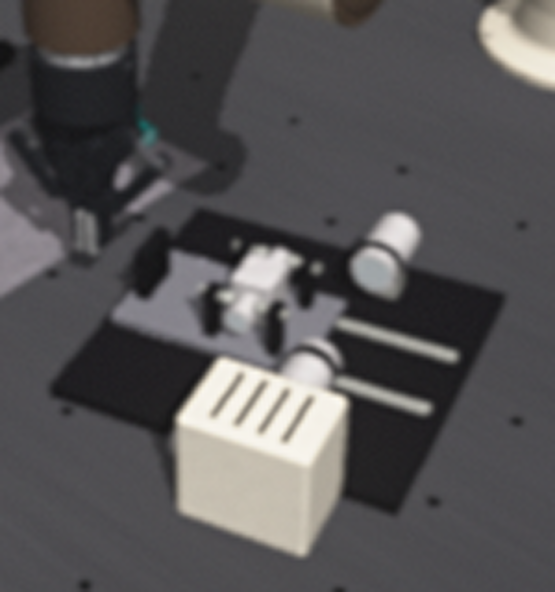

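>>> send_rows --pt "0 0.006 0" --pt "0 0.014 0" --pt "0 0.022 0" --pt "0 0.028 0" --pt "0 0.034 0" --pt "0 0.041 0" --pt "0 0.048 0" --pt "0 0.055 0" --pt "0 0.062 0" --pt "0 0.068 0" --pt "0 0.073 0" --pt "0 0.075 0" --yaw '[0, 0, 0, 0, 0, 0, 0, 0, 0, 0, 0, 0]' --fingers '[255, 255, 255, 255, 255, 255, 255, 255, 255, 255, 255, 255]'

```text
clock: 13.4
position: [570.6, -8.9, 41.6]
ee_rot: [-0.142, 0.99, 0.002, 0.008]
contact_force: [0.9, -3.1, 0.7]
gripper_width: -0.4
```

```bash
python3 look.py h2; python3 - <<'E'
from h import *
s,_=seat(70);u=np.array([-np.sin(.2803),np.cos(.2803)])
p=s[0][:2]-u*108.5
go((p[0],p[1],40),106.06)
E
```

```text
t 13.5 pos [570.2  -8.9  41.4] jaw 106.3 tilt [ 0.0145  0.0063 -0.9999] F [ 0.81  0.23 -0.12] w 0.3 j [ 0.27  0.49 -0.36 -0.   -0.7  -1.55]
shift mm [ 0.18 19.65  1.44] yaw 0.24
```

View pics/h2s.png

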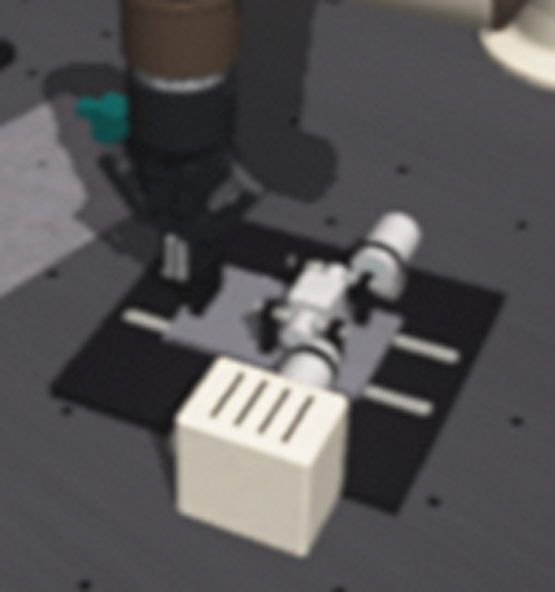

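>>> send_rows --pt "0 0.004 0" --pt "0 0.008 0" --pt "0 0.011 0" --pt "0 0.013 0" --pt "0 0.015 0" --pt "0 0.0165 0" --pt "0 0.018 0" --pt "0 0.019 0" --pt "0 0.02 0" --pt "0 0.02 0" --yaw '[0, 0, 0, 0, 0, 0, 0, 0, 0, 0]' --fingers '[255, 255, 255, 255, 255, 255, 255, 255, 255, 255]'

```text
clock: 14.5
position: [564.6, 10.5, 41.4]
ee_rot: [-0.142, 0.99, 0.002, 0.008]
contact_force: [1.2, -2.3, -0.8]
gripper_width: -0.4
```

>>> send_rows --pt "0 0.001 0" --pt "0 0.002 0" --pt "0 0.003 0" --pt "0 0.004 0" --pt "0 0.005 0" --pt "0 0.005 0" --yaw '[0, 0, 0, 0, 0, 0]' --fingers '[255, 255, 255, 255, 255, 255]'

```text
clock: 15.1
position: [564.0, 12.4, 41.5]
ee_rot: [-0.142, 0.99, 0.0, 0.008]
contact_force: [7.0, -16.1, -2.9]
gripper_width: 0.1
```

```bash
python3 - <<'E'
from h import *
s,_=seat(70);u=np.array([-np.sin(.2803),np.cos(.2803)])
p=s[0][:2]-u*108.5
go((p[0],p[1],40),106.06)
E
python3 cf.py i1 70 245 185
```

```text
t 15.1 pos [564.   12.4  41.5] jaw 106.31 tilt [ 0.0153  0.0032 -0.9999] F [  7.04 -16.11  -2.94] w 0.1 j [ 0.31  0.48 -0.38  0.   -0.69 -1.6 ]
shift mm [ 0.21 -2.57  1.45] yaw 0.25
```

View pics/i1.png

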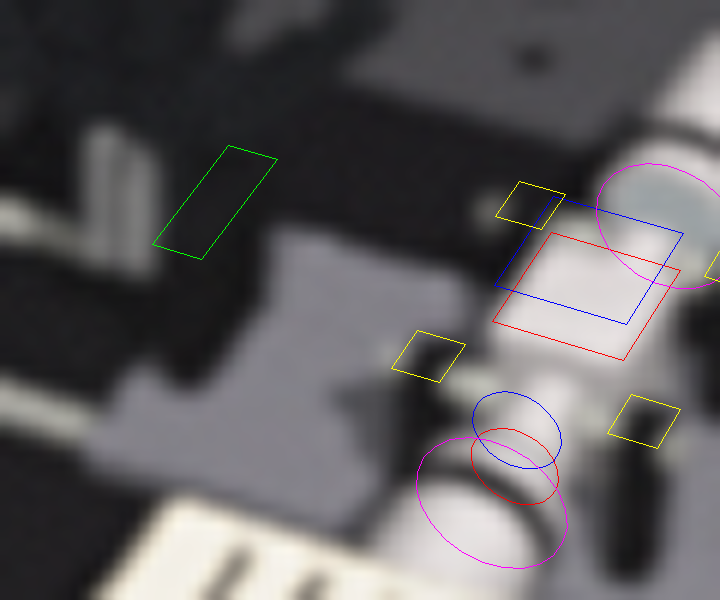

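The push force jumped to 17.5 N while the handle barely moved, so it is at the end stop, and the overlay for carriage = 70 mm fits. Backing off.

>>> send_rows --pt "0 -0.003 0" --pt "0 -0.01 0" --pt "0 -0.025 0" --pt "0 -0.045 0" --pt "0 -0.06 -0.005" --pt "0 -0.075 -0.03" --pt "0 -0.11 -0.06" --pt "0 -0.15 -0.1" --pt "0 -0.19 -0.13" --pt "0 -0.22 -0.15" --pt "0 -0.24 -0.16" --pt "0 -0.24 -0.16" --yaw '[0, 0, 0, 0, 0, 0, 0, 0, 0, 0, 0, 0]' --fingers '[255, 255, 255, 255, 255, 255, 255, 255, 255, 255, 255, 255]'

```text
clock: 16.35
position: [630.0, -221.8, 204.1]
ee_rot: [-0.14, 0.99, -0.0, 0.01]
contact_force: [0.4, 0.2, -0.2]
gripper_width: 0.2
```

>>> send_rows --pt "0.03 -0.03 0" --pt "0.07 -0.07 0" --pt "0.11 -0.11 0" --pt "0.15 -0.15 -0.02" --pt "0.18 -0.18 -0.03" --pt "0.19 -0.19 -0.03" --pt "0.19 -0.19 -0.03" --yaw '[0, 0, 0, 0, 0, 0, 0]' --fingers '[255, 255, 255, 255, 255, 255, 255]'

```text
clock: 17.05
position: [497.1, -459.8, 231.0]
ee_rot: [-0.138, 0.99, -0.0, 0.01]
contact_force: [-0.1, 0.5, -0.5]
gripper_width: 0.1
```

```bash
python3 cf.py k1 70 245 185; python3 - <<'E'
from h import *
t=get_image("top");cv2.imwrite("pics/k1t.png",cv2.resize(t[120:255,160:410],None,fx=3.2,fy=3.2,interpolation=cv2.INTER_CUBIC))
go((500,-300,200),106)
E
```

```text
t 17.15 pos [ 498.7 -456.9  230.2] jaw 106.02 tilt [ 0.0189  0.0038 -0.9998] F [ 0.09  0.05 -0.03] w -0.1 j [-0.51  0.47  0.14 -0.01 -1.23 -0.78]
shift mm [-43.93 150.49  30.82] yaw 0.02
```

View pics/k1.png

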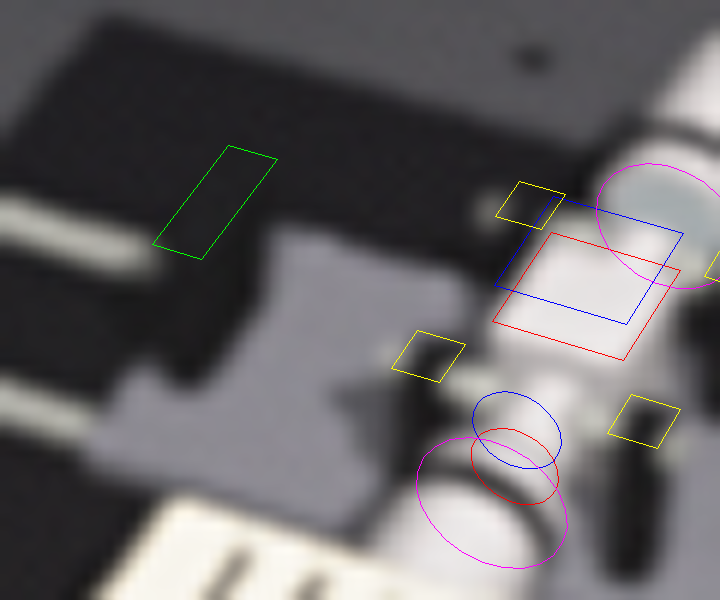

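View pics/k1t.png

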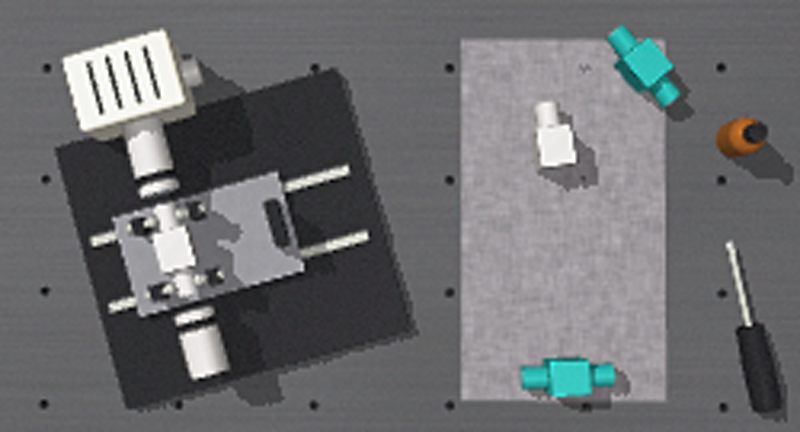

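The cartridge sits between the tubes, centred at top crop (173,248). The blank, bottle and driver are where they were, and the arm is clear.

```bash
python3 -c "
from bench import *
print(job_done())"
```

```text
the job is handed in; nothing more can be done
None
```

The cartridge with two spigots is snapped into the clips and the carriage is fully home. The job was handed in after about 17 s, with the arm clear of everything.

- **Cartridge:** I gripped it across its 30 mm width and laid it on the clips with the carriage still out at about 5 mm. I pressed until it snapped; the highest upward force I read was about 9 N.
- **Stopping the push:** I stopped with its centre about 1 mm below the seat height, at 2.5 N. By that height the bed was pressed about 3 mm, well short of bottom. I can't read the bed directly.
- **Carriage:** I let go of the cartridge and pushed the handle from behind with closed fingers. The force jumped to about 17.5 N at the end stop, then I backed off.

**Last checks:**
- The scene picture matches the outline of a cartridge at seat height with the carriage at 70 mm.
- In the top picture the cartridge stands between the tubes; the blank, bottle and screwdriver have not moved.
- I did not check the post again in the last picture; the arm never went near it.

**What disagreed:** while I pressed, the arm gave slightly. The tool drifted 2–3 mm along x and tilted about 0.8°. After release the cartridge was level and within about 1 mm of the seat, judged from the overlay.

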